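# Fit the length stop to the T-track fence

### The arm

A 6-joint arm with a two-finger parallel gripper is mounted at the origin on a cart in front of the work surface, level with it; the furniture and walls round the work are solid. World frame = base frame: x ahead of the robot, y to its left, z up, the work surface at z = 0. Lengths are in m, angles in rad, forces in N, time in s.
With the tool pointing down it reaches from about 0.225 to 0.875 m from the base axis. Payload 3.4 kg.
Tool frame: the origin (TCP) lies at the very end of the fingers, on their centre line; the grasp point (between the pads) lies 19 mm behind it (manip.hold_point_z is the distance from the TCP to the grasp point, in m); z points along the fingers, y is the line along which they close (so a half turn about z gives the same grasp; the last joint's range is limited). The gripper opens to 85 mm and grips with 20 to 120 N. Pads are 22 mm wide; open, the fingers measure 114 mm over their backs; the gripper's body (76 mm by 85 mm) begins 54 mm behind the grasp point. The pads swing forward as they close: fully open they stand 13 mm farther back than shut.
Start: joints at [1.218, 0.276, 1.505, -0, 1.361, -0.121], TCP at [0.132, 0.56, 0.231] pointing down, gripper open.
Joint ranges: [-2.89, 2.89], [-0.75, 2.08], [0.22, 2.7], [-1.18, 4.32], [0.11, 2.71], [-2.7, 2.7]. Speed limits (rad/s): [2.57, 2.57, 3.14, 3.14, 3.14, 3.14].

### API

Orientations are given as a unit quaternion [w, x, y, z].
In Python, from rig import readout, viewer, order, manip gives the robot as it stands. The module is installed in compiled form; this text tells all that it offers.
- The arm moves only by the tool send_rows, never from a script. Its arguments are lists of equal length, an entry for each row: "xyz": the shift along the world's x, y, z in m, a list of three; "delta_rot": the turn, a rotation vector about the world's x, y, z in degrees, a list of three. In form: {"xyz": [[tx, ty, tz], ...], "delta_rot": [[wx, wy, wz], ...]}. A call has 1 to 12 rows; each row shifts and turns the commanded pose from where the row before left it; what a row does not reach is not made up. A row lasts 1/10 s, in which the tool goes at most 50 mm and 8.59 degrees, less where a joint would pass 70% of its speed; a pose out of reach is approached as far as the arm can. A call with a gripper value outside its range is refused whole. "gripper" is the finger opening in m, from 0 to 0.0854, set as the call begins (left out, the last holds). The fingers move at their own pace and stop on an object; "force" is the grip in N (left out, the last holds). Time passes only in rows, so rows that do not move let the fingers close. It gives the time, the measured TCP pose, the force, the opening and the grip force at its end, in the units of the state.
- readout.get_state(): the state, without advancing time (a new reading comes with each control period).
- viewer.get_image(name): name is "scene" or "top"; returns a dict with "color" (420x560x3 uint8, red, green, blue), "depth" (420x560 float32, m along the optical axis (not along the pixel's ray), 0 where there is no reading), "K" (3x3 intrinsics, pixels), "camera_from_world" (4x4, takes a point from world to camera coordinates). Camera axes: x right, y up, looking along -z (the intrinsics and any distortion apply to the point x, -y, -z); pixel columns grow to the right and rows downward; lengths in m; the calibration is good to about 2 mm. A picture is of the moment at which its call begins.
- order.sign_off(): hands the job in; it is judged then, once.
The state is a dict: "clock": time; "qpos": joint angles; "qd": joint speeds; "effort": joint torques, N m; "position": TCP position; "ee_rot": TCP orientation; "contact_force": force on the tool from outside, world axes, zero at the start; "moment": the same for the moment, N m; "width": finger opening in m; "gripper_force": force on a finger pad.
Only numpy, scipy, OpenCV 4.12 (cv2) and the standard library are available. Lean on these libraries where they do the work, as an engineer would, in place of code of your own. Each camera call takes 0.05 s, during which the arm holds its last target. There are 200 camera calls.

### The job

Fit the red length stop to the T-track fence: feed its T-shaped foot into the slot from the track's open end, slide it along until its metal paddle just meets the end of the clamped batten, and then press the black cam lever down flat so that the stop is locked there. Let go of it, and leave the tin, the pencil and the bit of steel bar where they are.

Things in the scene. Friction and masses are not known exactly. Their poses are not given: they have to be found in the camera images.
- stop_center (a point): Red length stop (250 g, loose, stands on its foot on the bench): middle of its red block, 32 mm above the foot's underside. x across the stop, y along it, z up; its -y end goes first. Block 36 mm wide in x with flat sides to grip (from 20 mm below to 11 mm above this point), 50 mm long in y; its underside, 19.6 mm below this point, rides on the rail's top
- foot_nose (a point): Rounded tip of the stop's steel T foot: 33 mm ahead (-y) of and 29 mm below stop_center. The foot's flange is 22 mm wide, 6 mm thick, and runs 58 mm back from here along the stop's centre line; its underside is 3 mm below this point. A neck 9 mm wide joins it to the block. Axes as stop_center
- stop_face (a point): Middle of the front (-y) face of the stop's aluminium paddle, the face that must meet the batten: 30 mm ahead (-y), 30 mm to the -x side and 23 mm below stop_center; same axes. The paddle is 6 mm thick and 35 mm high, reaches down to the level of the foot's underside, and sticks out on the -x side to 42 mm from the centre line
- stop_lever (a joint): Black cam lever on top of the stop, rad: 0 = flat, locked; about 0.6 = fully raised, free (it starts raised). It pivots on an axis along the stop's x, 8 mm ahead (-y) of and 6.4 mm above stop_center, and points to the rear (+y); pushing its ball down closes it, with 3 to 15 N. It stays where left. At the end a cam presses on the rail, lifts the stop up to 1.5 mm and clamps it
- lever_tip (a point): Centre of the smooth black ball, 14 mm across, at the rear end of the cam lever, 48 mm from the pivot. Lever flat: 40 mm behind (+y) and 6.4 mm above stop_center; fully raised: about 32 mm behind and 33 mm above it. The axes turn with the lever
- slot_mouth (a point): Open end of the T-track: centre line of its slot, level with the rail's top (31 mm above the bench). x across the track (batten on the -x side), +y out of the open end, so the stop enters along -y. Slot 12 mm wide between lips 5 mm thick, over a cavity 25 mm wide, 9 mm high. With the stop in the track stop_center is 19.6 to 21 mm higher than this point, axes parallel
- jig: Fixed dark board, 253 (y) x 176 (x) x 13 mm, flat on the bench; origin at the centre of its underside, axes as slot_mouth. The aluminium rail with the slot (250 long, 36 wide, 18 mm high) runs along its +x edge, centre line 66 mm from the origin, open at the +y end, capped at the other
- batten_end (a point): Middle of the end face of the light wooden batten (44 mm wide in x, 150 long, 14 thick) fixed on the board beside the rail, its top 4 mm below the rail's top. +y points out of the face towards the track's open end. When the stop's paddle meets this face, stop_center is 30 mm on its +y side. A toggle clamp, 40 mm or more past this end and 38 mm high, holds the batten
- screw_tin: Flat green tin, 66 x 108 x 26 mm, bystander; origin at the centre of its underside
- marking_pencil: Flat carpenter's pencil, 8 x 118 x 12 mm, lying on the front of the dark board, bystander; origin under its middle, on the board
- bar_end: Short steel bar offcut, 12 x 34 x 8 mm, lying on the front of the dark board, bystander; origin at the centre of its underside

How it is judged:
On the way, in this order (a step that is already met when the one before it is completed fails the run):
1. the stop's foot is well inside the slot, at least 55 mm from its nose, short of the batten, with the lever still raised (y of stop_center in the frame of slot_mouth below -0.022 m and x of stop_center in the frame of slot_mouth between -0.003 and 0.003 m and z of stop_center in the frame of slot_mouth between 0.018 and 0.0225 m and value of joint stop_lever above 0.25 rad), for 0.1 s.
2. the paddle meets the batten's end (gap under 2 mm) while the lever is still raised (y of stop_face in the frame of batten_end below 0.002 m and value of joint stop_lever above 0.2 rad), for 0.1 s.
At the end, for the whole second after the job is handed in: The stop sits in the slot (within 3 mm of its centre line, at rail height), its paddle within 2 mm of the batten's end, the cam lever flat (under 0.08 rad), and the stop is at rest (y of stop_face in the frame of batten_end between -0.002 and 0.002 m and x of stop_center in the frame of slot_mouth between -0.003 and 0.003 m and z of stop_center in the frame of slot_mouth between 0.018 and 0.023 m and angle between the y axis of stop_center and the y axis of slot_mouth, either way round below 0.1 rad and value of joint stop_lever below 0.08 rad and linear speed of stop below 0.01 m/s); the robot touches nothing.
It fails at once if the tin, the pencil or the steel bar is moved by more than 30 mm (distance of any of screw_tin, marking_pencil, bar_end from where it was at the start of the episode above 0.03 m).
It also fails if it takes over 56 s, if anything falls off the work surface, if the arm or the gripper's body presses on something with over 40 N, if the wrist force passes 120 N, or if a joint passes its speed limit or range.

## Working session

There is one attempt and no reset: what is moved stays moved. The work goes in short steps, Python scripts to look and compute and a tool call to move; the robot and the scene stay as the last step left them, time stands still between calls to the robot, and variables do not carry over. Pictures are saved under pics/ and viewed, at most 12 in all, crops included, and the job is handed in when it is done.

Besides the shell and the picture viewer there is one more tool, called after "Request:" as a command line: name --argument value ..., lists and objects as JSON in quotes. send_rows: Moves the arm, as the interface text tells. Its arguments: {"type":"object","properties":{"xyz":{"type":"array"},"delta_rot":{"type":"array"},"gripper":{"type":"number"},"force":{"type":"number"}},"required":["xyz","delta_rot"]}

```bash
mkdir -p pics; cat > h.py <<'E'
import numpy as np, cv2
from rig import readout, viewer, order, manip
def grab(n,fn=None):
    d=viewer.get_image(n)
    np.savez(f'{n}.npz',**{k:d[k] for k in('color','depth','K','camera_from_world')})
    if fn: cv2.imwrite('pics/'+fn,cv2.cvtColor(d['color'],cv2.COLOR_RGB2BGR))
    return d
def pts(d):
    K=d['K'];z=d['depth'];v,u=np.mgrid[:z.shape[0],:z.shape[1]]
    c=np.stack([(u-K[0,2])/K[0,0]*z,-(v-K[1,2])/K[1,1]*z,-z,np.ones_like(z)],-1)
    return (c@np.linalg.inv(d['camera_from_world']).T)[...,:3]
def onplane(d,u,v,h):
    K=d['K'];T=np.linalg.inv(d['camera_from_world'])
    r=T[:3,:3]@np.array([(u-K[0,2])/K[0,0],-(v-K[1,2])/K[1,1],-1]);o=T[:3,3]
    return o+r*(h-o[2])/r[2]
E
python3 - <<'E'
from h import *
for n in('scene','top'):
    d=grab(n,n+'0.png'); print(n,d['K'].round(1).tolist(),np.linalg.inv(d['camera_from_world']).round(3).tolist(),(d['depth']>0).mean())
print(readout.get_state(),manip.hold_point_z)
E
```

```text
scene [[382.8, 0.0, 272.9], [0.0, 382.8, 209.8], [0.0, 0.0, 1.0]] [[0.504, 0.447, -0.74, -0.153], [-0.864, 0.267, -0.427, -0.166], [0.007, 0.854, 0.52, 0.529], [0.0, 0.0, 0.0, 1.0]] 0.9959906462585034
top [[401.6, 0.0, 282.1], [0.0, 401.6, 208.4], [0.0, 0.0, 1.0]] [[-0.022, 0.991, -0.136, 0.394], [-1.0, -0.023, -0.007, 0.211], [-0.01, 0.136, 0.991, 0.917], [0.0, 0.0, 0.0, 1.0]] 0.9961649659863946
{'clock': 0.1, 'qpos': array([ 1.21800667e+00,  2.76561670e-01,  1.50601171e+00,  7.29141698e-06,
        1.36070287e+00, -1.21007380e-01]), 'qd': array([-0.00056142, -0.00032094, -0.00223551,  0.00224937, -0.00065626,
        0.00010299]), 'effort': array([ 6.11246742e-04, -4.17709279e+01, -2.46401292e+01, -2.57189968e-04,
        5.93963792e-03,  2.20235179e-06]), 'position': array([0.13192764, 0.55917697, 0.23050709]), 'ee_rot': array([-2.01026775e-04,  1.15632613e-01,  9.93291694e-01, -8.17453656e-04]), 'contact_force': array([ 0.14751796, -0.37239029, -0.08876258]), 'moment': array([0.02402365, 0.03680498, 0.00194725]), 'gripper_force': 0.0, 'width': 0.0855440975973058} 0.0187
```

View pics/scene0.png

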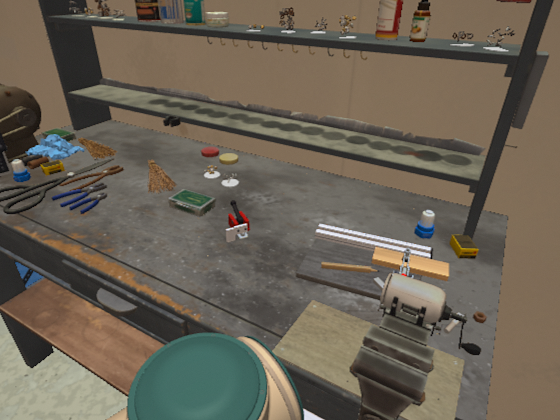

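View pics/top0.png

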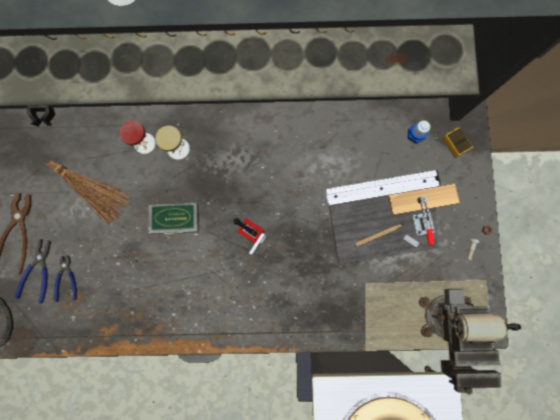

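```bash
cat > m.py <<'E'
from h import *
for n in('top','scene'):
    d=dict(np.load(n+'.npz')); P=pts(d); c=d['color'].astype(int); R,G,B=c[...,0],c[...,1],c[...,2]
    hsv=cv2.cvtColor(d['color'],cv2.COLOR_RGB2HSV)
    roi=(abs(P[...,0]-.4)<.25)&(P[...,1]>0)&(P[...,1]<.25)
    red=(R>110)&(G<70)&(B<70)&roi; print(n,'red n',red.sum(), 'z',np.percentile(P[red][:,2],[5,50,95]).round(4))
    top=red&(P[...,2]>.034); print(' red top',P[top].mean(0).round(4), cv2.minAreaRect((P[top][:,:2]*1000).astype(np.float32)))
    m=P[red];cen=np.median(m,0);near=np.hypot(P[...,0]-cen[0],P[...,1]-cen[1])<.08
    blk=near&(P[...,2]>.05); print(' high',blk.sum(),P[blk].mean(0).round(4)); q=P[blk];
    if len(q): i=q[:,2]>np.percentile(q[:,2],80); print(' tip',q[i].mean(0).round(4))
    wh=near&(c.min(-1)>130)&(P[...,2]>.008); print(' paddle',wh.sum(),P[wh].mean(0).round(4),cv2.minAreaRect((P[wh][:,:2]*1000).astype(np.float32)))
    rr=(abs(P[...,0]-.45)<.15)&(P[...,1]<.1)&(P[...,1]>-.25)
    rail=rr&(c.min(-1)>150)&(abs(P[...,2]-.031)<.006)&(c.max(-1)-c.min(-1)<40)
    _,L,S,_=cv2.connectedComponentsWithStats(cv2.morphologyEx(rail.astype(np.uint8),cv2.MORPH_CLOSE,np.ones((3,3))))
    k=1+S[1:,4].argmax(); rail&=(L==k); print(' rail',S[k],cv2.minAreaRect((P[rail][:,:2]*1000).astype(np.float32)),np.median(P[rail][:,2]))
    print(' railbox',cv2.boxPoints(cv2.minAreaRect((P[rail][:,:2]*1000).astype(np.float32))).round(1).tolist())
    w=rr&(R>170)&(R-B>50)&(abs(P[...,2]-.027)<.006)
    _,L,S,_=cv2.connectedComponentsWithStats(w.astype(np.uint8)); k=1+S[1:,4].argmax(); w=L==k
    print(' batten',cv2.boxPoints(cv2.minAreaRect((P[w][:,:2]*1000).astype(np.float32))).round(1).tolist(),np.median(P[w][:,2]))
d=dict(np.load('top.npz'));a=d['color'][165:265,220:350];b=d['color'][165:245,320:450]
o=cv2.resize(np.vstack([a[:100],b]),None,fx=6,fy=6,interpolation=cv2.INTER_CUBIC)[:,:]
cv2.imwrite('pics/c1.png',cv2.cvtColor(cv2.resize(d['color'][170:265,220:350],None,fx=6,fy=6,interpolation=cv2.INTER_CUBIC),cv2.COLOR_RGB2BGR))
E
python3 m.py
```

```text
top red n 3 z [0.9173 0.9173 0.9173]
 red top [0.3941 0.2108 0.9173] ((394.12530517578125, 210.8038330078125), (0.0, 0.0), 0.0)
 high 902 [0.3941 0.2108 0.9173]
 tip [nan nan nan]
 paddle 273 [0.4042 0.2245 0.7201] ((428.7904968261719, 241.76400756835938), (79.91461181640625, 47.481292724609375), 72.4853515625)
 rail [335 181 104  23 577] ((547.4019775390625, -17.119049072265625), (12.642812728881836, 235.9682159423828), 8.548324584960938) 0.031307749229852855
 railbox [[523.5999755859375, 98.5999984741211], [558.7000122070312, -134.6999969482422], [571.2000122070312, -132.89999389648438], [536.0999755859375, 100.5]]
 batten [[498.1000061035156, -29.600000381469727], [520.5, -179.0], [564.0, -172.5], [541.5999755859375, -23.100000381469727]] 0.02736622582894449m.py:10: RuntimeWarning: Mean of empty slice.
  if len(q): i=q[:,2]>np.percentile(q[:,2],80); print(' tip',q[i].mean(0).round(4))
  ret = um.true_divide(
Traceback (most recent call last):
  File "m.py", line 6, in <module>
    red=(R>110)&(G<70)&(B<70)&roi; print(n,'red n',red.sum(), 'z',np.percentile(P[red][:,2],[5,50,95]).round(4))
                                                                  ~~~~~~~~~~~~~^^^^^^^^^^^^^^^^^^^^^^^
IndexError: index -1 is out of bounds for axis 0 with size 0
```

```bash
sed -i "s/roi=.*/roi=(abs(P[...,0]-.45)<.12)\&(P[...,1]>.2)\&(P[...,1]<.37)\&(d['depth']>0)\&(P[...,2]<.12)/; s/near=np/near=(P[...,2]<.1)\&(d['depth']>0)\&(np/; s/<.08\$/<.08)/" m.py; sed -i "s/rail=rr&(c.min(-1)>150)/rail=rr\&(c.min(-1)>90)/; s/\^blk/blk/" m.py; python3 m.py
```

```text
top red n 228 z [0.0014 0.0426 0.0455]
 red top [0.4676 0.2868 0.0431] ((467.0653076171875, 287.2289733886719), (49.11730194091797, 36.801002502441406), 55.568756103515625)
 high 93 [0.4785 0.3038 0.0613]
 tip [0.4846 0.3147 0.0698]
 paddle 87 [0.4411 0.2723 0.0343] ((440.02362060546875, 274.611328125), (10.400463104248047, 52.3386344909668), 53.178035736083984)
 rail [335 180 106  24 599] ((547.5227661132812, -18.678688049316406), (13.953458786010742, 239.1549835205078), 8.984929084777832) 0.031259886276571225
 railbox [[522.0, 98.30000305175781], [559.2999877929688, -137.89999389648438], [573.0999755859375, -135.6999969482422], [535.7000122070312, 100.5]]
 batten [[498.1000061035156, -29.600000381469727], [520.5, -179.0], [564.0, -172.5], [541.5999755859375, -23.100000381469727]] 0.02736622582894449
scene red n 103 z [0.0023 0.0425 0.0438]
 red top [0.4662 0.2869 0.0423] ((467.5111999511719, 287.35772705078125), (51.94034194946289, 34.568084716796875), 56.031124114990234)
 high 65 [0.4799 0.3064 0.0604]
 tip [0.4865 0.3149 0.0688]
 paddle 53 [0.441  0.2741 0.034 ] ((440.9327087402344, 274.3912658691406), (7.174490928649902, 49.93278884887695), 56.713951110839844)
 rail [ 321  225  111   34 1183] ((560.9325561523438, -15.31329345703125), (41.166778564453125, 236.8714599609375), 8.73268985748291) 0.030450415473530307
 railbox [[522.5999755859375, 98.5999984741211], [558.5999755859375, -135.5], [599.2999877929688, -129.3000030517578], [563.2999877929688, 104.9000015258789]]
 batten [[510.29998779296875, -102.19999694824219], [521.7000122070312, -177.3000030517578], [568.2000122070312, -170.1999969482422], [556.9000244140625, -95.0999984741211]] 0.027015773029433143
```

View pics/c1.png

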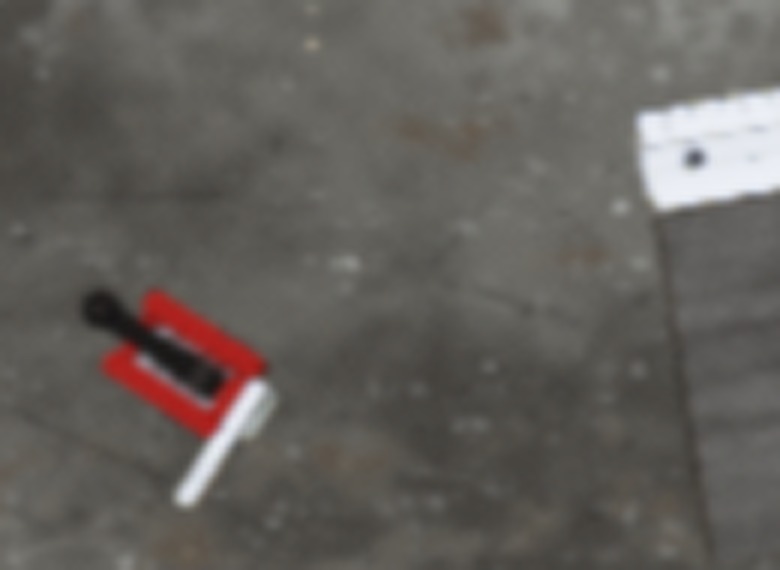

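```bash
cat > r.py <<'E'
from h import *
import sys
a=np.deg2rad(8.75); ux=np.array([np.cos(a),np.sin(a)]);uy=np.array([-np.sin(a),np.cos(a)]); o=np.array([.5476,-.0187])
for n in('top','scene'):
    d=dict(np.load(n+'.npz')); g=d['color'].min(-1).astype(np.float32)
    def samp(XY,h):
        p=np.c_[XY,np.full(len(XY),h),np.ones(len(XY))]@d['camera_from_world'].T
        K=d['K']; u=K[0,0]*p[:,0]/-p[:,2]+K[0,2]; v=-K[1,1]*p[:,1]/-p[:,2]+K[1,2]
        return cv2.remap(g,u.astype(np.float32)[None],v.astype(np.float32)[None],1)[0]
    S=np.arange(-.02,.045,.002);T=np.arange(-.08,.09,.002)
    I=np.array([samp(o+s*ux+T[:,None]*uy,.031).mean() for s in S]); print(n,'across mm:',[(int(round(s*1000)),int(i)) for s,i in zip(S,I)])
    T=np.arange(.08,.14,.002)
    for s in(0,.024): print('along s',s,[(int(round(t*1000)),int(i)) for t,i in zip(T,samp(o+s*ux+T[:,None]*uy,.031))])
    Sb=-.023;T=np.arange(-.03,.03,.002); print('batten',[(int(round(t*1000)),int(i)) for t,i in zip(T,samp(o+Sb*ux+T[:,None]*uy,.027))])
    # slope of the rail's -x edge per slice
    S=np.arange(-.02,.01,.0005); e=[]
    T=np.arange(-.12,.1,.02)
    for t in T:
        J=samp(o+S[:,None]*ux+t*uy,.031); e.append(round(1000*S[np.argmax(np.diff(cv2.GaussianBlur(J[None],(9,1),2)[0]))],1))
    print('edge',e)
E
python3 r.py
```

```text
top across mm: [(-20, 101), (-18, 101), (-16, 100), (-14, 101), (-12, 103), (-10, 104), (-8, 119), (-6, 164), (-4, 212), (-2, 228), (0, 230), (2, 231), (4, 231), (6, 229), (8, 226), (10, 225), (12, 227), (14, 228), (16, 225), (18, 219), (20, 225), (22, 229), (24, 229), (26, 226), (28, 218), (30, 188), (32, 142), (34, 112), (36, 104), (38, 103), (40, 104), (42, 104), (44, 104)]
along s 0 [(80, 234), (82, 234), (84, 234), (86, 234), (88, 234), (90, 234), (92, 235), (94, 235), (96, 234), (98, 234), (100, 234), (102, 235), (104, 235), (106, 235), (108, 235), (110, 235), (112, 234), (114, 234), (116, 234), (118, 234), (120, 234), (122, 235), (124, 235), (126, 234), (128, 234), (130, 233), (132, 223), (134, 191), (136, 149), (138, 117), (140, 106)]
along s 0.024 [(80, 233), (82, 232), (84, 233), (86, 234), (88, 235), (90, 234), (92, 232), (94, 231), (96, 232), (98, 234), (100, 234), (102, 234), (104, 234), (106, 234), (108, 235), (110, 235), (112, 234), (114, 234), (116, 234), (118, 234), (120, 233), (122, 228), (124, 226), (126, 228), (128, 233), (130, 232), (132, 218), (134, 179), (136, 
[... 1536 characters left out ...]
, (116, 227), (118, 226), (120, 231), (122, 233), (124, 231), (126, 227), (128, 225), (130, 227), (132, 216), (134, 155), (136, 110), (138, 105), (140, 106)]
batten [(-30, 111), (-28, 111), (-26, 111), (-24, 110), (-22, 109), (-20, 110), (-18, 111), (-16, 110), (-14, 109), (-12, 109), (-10, 108), (-8, 109), (-6, 109), (-4, 101), (-2, 94), (0, 103), (2, 103), (4, 101), (6, 101), (8, 101), (10, 102), (12, 102), (14, 100), (16, 101), (18, 102), (20, 102), (22, 101), (24, 98), (26, 97), (28, 99)]
edge [np.float64(7.5), np.float64(-4.0), np.float64(-4.5), np.float64(-5.0), np.float64(-5.5), np.float64(-5.5), np.float64(-5.5), np.float64(-5.5), np.float64(-6.0), np.float64(-5.5), np.float64(-5.5)]
```

Request:
send_rows --xyz '[[0.028,-0.0226,0],[0.028,-0.0226,0],[0.028,-0.0226,0],[0.028,-0.0226,0],[0.028,-0.0226,0],[0.028,-0.0226,0],[0.028,-0.0226,0],[0.028,-0.0226,0],[0.028,-0.0226,0],[0.028,-0.0226,0],[0.028,-0.0226,0],[0.028,-0.0226,0]]' --delta_rot '[[0,0,-8.5],[0,0,-8.5],[0,0,-8.5],[0,0,-8.5],[0,0,-8.5],[0,0,-8.5],[0,0,-8.5],[0,0,-8.5],[0,0,-8.5],[0,0,-8.5],[0,0,-8.5],[0,0,-8.5]]' --gripper 0.07

```text
clock: 1.3
position: [0.4689, 0.2873, 0.2309]
ee_rot: [-0.0, 0.846, 0.533, -0.0]
contact_force: [0.4, 0.5, 0.1]
width: 0.0699
gripper_force: 0.0
```

Request:
send_rows --xyz '[[0,0,-0.02],[0,0,-0.03],[0,0,-0.03],[0,0,-0.02],[0,0,0],[0,0,0]]' --delta_rot '[[0,0,-4.5],[0,0,-4.5],[0,0,0],[0,0,0],[0,0,0],[0,0,0]]'

```text
clock: 1.9
position: [0.4681, 0.2885, 0.1313]
ee_rot: [0.0, 0.884, 0.467, -0.0]
contact_force: [0.0, -0.3, 0.9]
width: 0.0698
gripper_force: 0.0
```

```bash
cat > s.py <<'E'
from h import *
from scipy.spatial.transform import Rotation as Ro
s=readout.get_state();q=s['ee_rot'];R=Ro.from_quat([q[1],q[2],q[3],q[0]]).as_matrix()
print('t',s['clock'],'p',s['position'].round(4),'heading y',np.degrees(np.arctan2(R[1,1],R[0,1])).round(2),'z',R[:,2].round(4),'w',round(s['width'],4),'gf',s['gripper_force'],'F',s['contact_force'].round(1),'q',s['qpos'].round(3))
E
python3 s.py
```

```text
t 1.9 p [0.4681 0.2885 0.1313] heading y -34.28 z [-5.e-04 -3.e-04 -1.e+00] w 0.0698 gf 0.0 F [ 0.  -0.3  0.9] q [ 0.426  0.314  1.714 -0.     1.115  1.024]
```

Request:
send_rows --xyz '[[-0.001,-0.0015,-0.03],[0,0,-0.03],[0,0,-0.025],[0,0,-0.015],[0,0,-0.01],[0,0,-0.003],[0,0,0]]' --delta_rot '[[0,0,0],[0,0,0],[0,0,0],[0,0,0],[0,0,0],[0,0,0],[0,0,0]]'

```text
clock: 2.6
position: [0.4678, 0.2873, 0.019]
ee_rot: [0.0, 0.884, 0.467, 0.001]
contact_force: [0.8, 0.0, 0.3]
width: 0.0701
gripper_force: 0.0
```

Request:
send_rows --xyz '[[0,0,0],[0,0,0],[0,0,0],[0,0,0],[0,0,0],[0,0,0],[0,0,0],[0,0,0]]' --delta_rot '[[0,0,0],[0,0,0],[0,0,0],[0,0,0],[0,0,0],[0,0,0],[0,0,0],[0,0,0]]' --gripper 0.02 --force 50

```text
clock: 3.4
position: [0.468, 0.2873, 0.0194]
ee_rot: [0.0, 0.884, 0.467, 0.001]
contact_force: [-0.3, 0.2, 5.9]
width: 0.0355
gripper_force: 51.7
```

```bash
python3 s.py
```

```text
t 3.4 p [0.468  0.2873 0.0194] heading y -34.28 z [ 2.3e-03  8.0e-04 -1.0e+00] w 0.0355 gf 51.6627002984751 F [-0.3  0.2  5.9] q [ 0.424  0.438  1.853 -0.     0.848  1.022]
```

Request:
send_rows --xyz '[[0,0,0.01],[0,0,0.03],[0,0,0.04],[0.005,-0.009,0],[0.01,-0.018,0],[0.011,-0.02,0],[0.011,-0.02,0],[0.011,-0.02,0],[0.01,-0.018,0],[0.005,-0.007,0],[0,0,0],[0,0,0]]' --delta_rot '[[0,0,0],[0,0,0],[0,0,0],[0,0,4],[0,0,7],[0,0,7],[0,0,7],[0,0,7],[0,0,7],[0,0,4],[0,0,0],[0,0,0]]'

```text
clock: 4.6
position: [0.5293, 0.1751, 0.0981]
ee_rot: [-0.001, 0.652, 0.758, -0.0]
contact_force: [-1.0, 1.4, -3.1]
width: 0.0353
gripper_force: 50.9
```

```bash
python3 s.py; python3 - <<'E'
from h import *
a=grab('top');b=grab('scene')
i=a['color'][160:240,260:390];j=b['color'][180:270,260:390]
o=np.vstack([cv2.resize(i,(540,300),interpolation=cv2.INTER_CUBIC),cv2.resize(j,(540,300),interpolation=cv2.INTER_CUBIC)])
cv2.imwrite('pics/c2.png',o[...,::-1])
E
```

```text
t 4.6 p [0.5293 0.1751 0.0981] heading y 8.6 z [-1.5e-03  3.0e-04 -1.0e+00] w 0.0353 gf 50.89185037300922 F [-1.   1.4 -3.1] q [1.940e-01 3.570e-01 1.741e+00 1.000e-03 1.045e+00 4.400e-02]
```

View pics/c2.png

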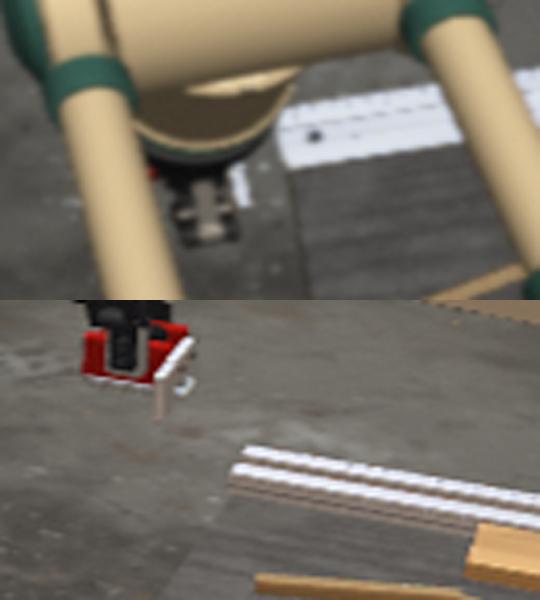

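Request:
send_rows --xyz '[[0.001,0.0002,-0.02],[0.0005,0,-0.02],[0,0,-0.0135],[0,0,-0.006],[0,0,0],[0,0,0]]' --delta_rot '[[0,0,0.15],[0,0,0],[0,0,0],[0,0,0],[0,0,0],[0,0,0]]'

```text
clock: 5.3
position: [0.532, 0.1756, 0.0394]
ee_rot: [0.0, 0.65, 0.76, 0.0]
contact_force: [0.0, -0.3, -3.9]
width: 0.0348
gripper_force: 50.9
```

```bash
python3 s.py; cat > l.py <<'E'
from h import *
b=grab('scene');P=pts(b);c=b['color'].astype(int);R,G,B=c[...,0],c[...,1],c[...,2]
a=np.deg2rad(8.75); ux=np.array([np.cos(a),np.sin(a)]);uy=np.array([-np.sin(a),np.cos(a)]);m=np.array([.5400,.1157])
X=(P[...,:2]-m)@ux;Y=(P[...,:2]-m)@uy;Z=P[...,2]
roi=(abs(X)<.06)&(Y>-.2)&(Y<.12)&(Z>.01)&(Z<.08)
red=roi&(R>90)&(G<60)&(B<60);pd=roi&(c.min(-1)>140)&(Y>.003)&(X<-.0)
r=P[red];print('red',red.sum(),'X',np.percentile(X[red],[2,50,98]).round(4),'Y',np.percentile(Y[red],[2,98]).round(4),'Z',np.percentile(Z[red],[2,50,98]).round(4))
print('paddle',pd.sum(),'X',np.percentile(X[pd],[2,98]).round(4) if pd.any() else '','Y',np.percentile(Y[pd],[2,50,98]).round(4) if pd.any() else '','Z',np.percentile(Z[pd],[2,98]).round(4) if pd.any() else '')
i=b['color'][180:270,270:400];cv2.imwrite('pics/c3.png',cv2.resize(i,(780,540),interpolation=cv2.INTER_CUBIC)[...,::-1])
E
python3 l.py
```

```text
t 5.3 p [0.532  0.1756 0.0394] heading y 8.89 z [ 1.e-03  2.e-04 -1.e+00] w 0.0348 gf 50.89186704950407 F [ 0.  -0.3 -3.9] q [0.195 0.426 1.806 0.    0.908 0.039]
red 143 X [-0.018  -0.0156  0.0148] Y [0.0391 0.0854] Z [0.0333 0.0542 0.0642]
paddle 38 X [-0.0391 -0.0024] Y [0.0319 0.0345 0.0378] Z [0.025  0.0582]
```

View pics/c3.png

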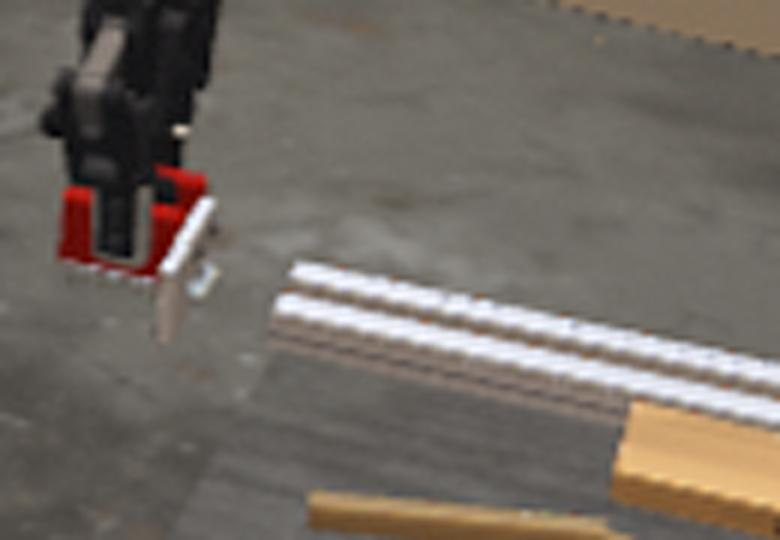

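```bash
python3 - <<'E'
from h import *
d=dict(np.load('scene.npz'));T=np.linalg.inv(d['camera_from_world']);K=d['K']
a=np.deg2rad(8.75);n=np.array([np.cos(a),np.sin(a),0]);uy=np.array([-np.sin(a),np.cos(a),0]);m=np.array([.54,.1157,0])
def f(cu,cv,X):
    u,v=270+(cu+.5)/6-.5,180+(cv+.5)/6-.5
    r=T[:3,:3]@np.array([(u-K[0,2])/K[0,0],-(v-K[1,2])/K[1,1],-1]);o=T[:3,3]
    p=o+r*((X-(o-m)@n)/(r@n)); return np.round([(p-m)@uy*1000,p[2]*1000],1)
for nm,cu,cv,X in[('block bot rear',60,262,-.017),('block bot front',155,276,-.017),('block top rear',65,190,-.017),('paddle bot',165,340,-.041),('paddle top',163,275,-.041),('rail edge',275,312,-.018),('rail edge2',600,412,-.018)]: print(nm,f(cu,cv,X))
h=d['color'][:, :].astype(int)
for u in (281,283,294): print(u,[tuple(h[v,u]) for v in range(208,232,2)])
E
```

```text
block bot rear [86.1 31.1]
block bot front [46.8 34.3]
block top rear [84.6 64.7]
paddle bot [34.2 23.1]
paddle top [36.3 52.3]
rail edge [-2.  30.7]
rail edge2 [-126.8   18.4]
281 [(np.int64(55), np.int64(52), np.int64(53)), (np.int64(79), np.int64(74), np.int64(69)), (np.int64(181), np.int64(28), np.int64(19)), (np.int64(98), np.int64(9), np.int64(6)), (np.int64(101), np.int64(12), np.int64(10)), (np.int64(101), np.int64(13), np.int64(6)), (np.int64(100), np.int64(6), np.int64(3)), (np.int64(100), np.int64(11), np.int64(7)), (np.int64(109), np.int64(96), np.int64(92)), (np.int64(91), np.int64(85), np.int64(81)), (np.int64(104), np.int64(100), np.int64(94)), (np.int64(104), np.int64(101), np.int64(95))]
283 [(np.int64(33), np.int64(32), np.int64(33)), (np.int64(21), np.int64(29), np.int64(28)), (np.int64(187), np.int64(34), np.int64(28)), (np.int64(107), np.int64(15), np.int64(14)), (np.int64(102), np.int64(15), np.int64(8)), (np.int64(101), np.int64(13), np.int64(8)), (np.int64(101), np.int64(10), np.int64(9)), (np.int64(100), np.int64(13), np.int64(8)), (np.int64(126), np.int64(117), np.int64(114)), (np.int64(99), np.int64(93), np.int64(86)), (np.int64(102), np.int64(100), np.int64(95)), (np.int64(105), np.int64(102), np.int64(95))]
294 [(np.int64(33), np.int64(32), np.int64(34)), (np.int64(27), np.int64(26), np.int64(25)), (np.int64(105), np.int64(97), np.int64(91)), (np.int64(91), np.int64(90), np.int64(84)), (np.int64(84), np.int64(86), np.int64(81)), (np.int64(98), np.int64(83), np.int64(77)), (np.int64(89), np.int64(77), np.int64(72)), (np.int64(97), np.int64(71), np.int64(65)), (np.int64(100), np.int64(23), np.int64(20)), (np.int64(159), np.int64(140), np.int64(150)), (np.int64(112), np.int64(105), np.int64(95)), (np.int64(108), np.int64(106), np.int64(98))]
```

```bash
cat > e.py <<'E'
from h import *
import sys
X0=float(sys.argv[1]) if len(sys.argv)>1 else -.017
ds=[]
for _ in range(1): ds.append(grab('scene'))
d=ds[0];T=np.linalg.inv(d['camera_from_world']);K=d['K']
a=np.deg2rad(8.75);n=np.array([np.cos(a),np.sin(a),0]);uy=np.array([-np.sin(a),np.cos(a),0]);m=np.array([.54,.1157,0])
def f(u,v,X):
    r=T[:3,:3]@np.array([(u-K[0,2])/K[0,0],-(v-K[1,2])/K[1,1],-1]);o=T[:3,3]
    p=o+r*((X-(o-m)@n)/(r@n)); return [(p-m)@uy*1000,p[2]*1000]
c=d['color'].astype(float);h=c[...,0]-c[...,1]
m_=(c[...,0]>85)&(c[...,0]<135)&(c[...,1]<40)&(c[...,2]<40)
m_[:150]=0;m_[300:]=0;m_[:,:240]=0;m_[:,450:]=0
_,L,S,C=cv2.connectedComponentsWithStats(m_.astype(np.uint8));print(S[S[:,4]>6].tolist())
E=[]
for u in np.where(m_.any(0))[0]:
    vs=np.where(m_[:,u])[0]
    v=vs.max(); 
    if len(vs)<4: continue
    # half-level crossing of R-G below
    seg=h[v:v+4,u]; k=np.argmax(seg<50); vb=v+k-1+(seg[k-1]-50)/(seg[k-1]-seg[k]) if k else v
    t=vs.min(); E.append([u,vb]+f(u,vb,X0)+[len(vs)])
E=np.array(E);print(E.round(2))
if len(E)>2: 
    p=np.polyfit(E[:,2],E[:,3],1);print('slope deg',np.degrees(np.arctan(p[0])),'z@mid',np.polyval(p,E[:,2].mean()),E[:,2].mean())
E
python3 e.py -.0168
```

```text
[[0, 0, 560, 420, 235114], [296, 207, 8, 8, 17], [280, 213, 6, 11, 42], [293, 216, 7, 10, 26]]
[[281.   222.6   82.65  33.64  10.  ]
 [282.   222.74  80.14  33.85  10.  ]
 [283.   223.36  77.61  32.74   9.  ]
 [284.   223.39  75.11  33.26  10.  ]
 [295.   225.61  47.85  33.85   4.  ]
 [296.   223.81  45.62  39.42   9.  ]
 [297.   222.15  43.39  44.59   8.  ]
 [298.   220.63  41.17  49.31   5.  ]
 [300.   216.98  36.84  60.3    4.  ]
 [301.   215.27  34.69  65.44   4.  ]]
slope deg -25.761312690759926 z@mid 42.63893730627956 56.50560487420678
```

Request:
send_rows --xyz '[[-0.0007,-0.0001,-0.0007],[0.0012,-0.0079,0],[0.0012,-0.0079,0],[0.0008,-0.0049,0],[0.0005,-0.003,0],[0.0005,-0.003,0],[0.0005,-0.003,0],[0.0005,-0.003,0],[0,0,0]]' --delta_rot '[[0,0,0],[0,0,0],[0,0,0],[0,0,0],[0,0,0],[0,0,0],[0,0,0],[0,0,0],[0,0,0]]'

```text
clock: 6.3
position: [0.5362, 0.142, 0.0381]
ee_rot: [0.0, 0.65, 0.76, 0.0]
contact_force: [-0.1, -0.7, -3.0]
width: 0.035
gripper_force: 50.9
```

```bash
cat >> s.py <<'E'
m=np.array([.54,.1157]);a=np.deg2rad(8.75);e=s['position'][:2]-m
print('X',round(1000*(e@[np.cos(a),np.sin(a)]),2),'Y',round(1000*(e@[-np.sin(a),np.cos(a)]),2),'M',s['moment'].round(2))
E
python3 s.py;python3 l.py
```

```text
t 6.3 p [0.5362 0.142  0.0381] heading y 8.85 z [ 2.e-04 -1.e-04 -1.e+00] w 0.035 gf 50.89160251314752 F [-0.1 -0.7 -3. ] q [ 0.134  0.422  1.819 -0.     0.901 -0.021]
X 0.27 Y 26.6 M [-0.01 -0.06 -0.02]
red 157 X [-0.0196 -0.0167  0.0146] Y [0.0051 0.052 ] Z [0.0319 0.0521 0.0622]
paddle 1 X [-0.0228 -0.0228] Y [0.0037 0.0037 0.0037] Z [0.053 0.053]
```

View pics/c3.png

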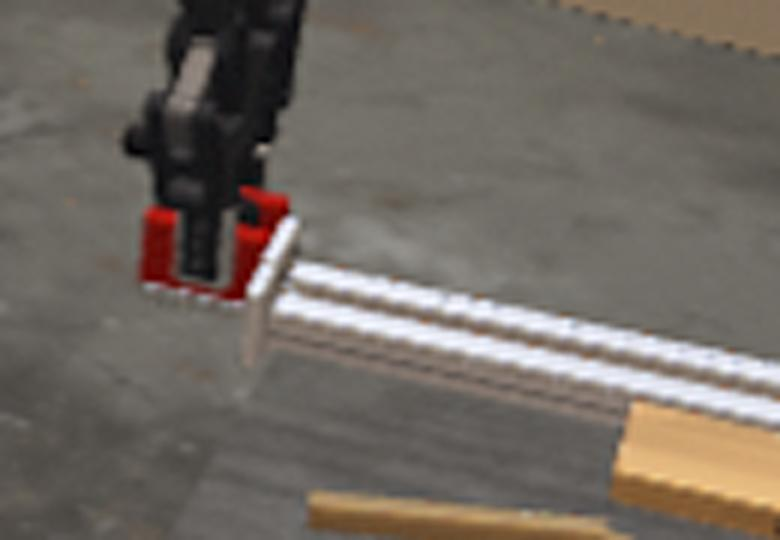

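Request:
send_rows --xyz '[[0.0005,-0.003,0.0003],[0.0005,-0.003,0],[0.0006,-0.004,0],[0.0006,-0.004,0],[0.0006,-0.004,0],[0.0006,-0.004,0],[0.0006,-0.004,0],[0.0006,-0.004,0]]' --delta_rot '[[0,0,0],[0,0,0],[0,0,0],[0,0,0],[0,0,0],[0,0,0],[0,0,0],[0,0,0]]'

```text
clock: 7.15
position: [0.5409, 0.112, 0.0384]
ee_rot: [0.0, 0.65, 0.76, 0.0]
contact_force: [-0.1, 1.1, -3.3]
width: 0.0351
gripper_force: 50.9
```

```bash
python3 s.py
```

```text
t 7.15 p [0.5409 0.112  0.0384] heading y 8.86 z [ 3.e-04  1.e-04 -1.e+00] w 0.0351 gf 50.88817974377889 F [-0.1  1.1 -3.3] q [ 0.078  0.418  1.824  0.     0.899 -0.077]
X 0.3 Y -3.8 M [ 0.12 -0.11 -0.03]
```

Request:
send_rows --xyz '[[0.0008,-0.005,0],[0.0008,-0.005,0],[0.0008,-0.005,0],[0.0008,-0.005,0],[0.0008,-0.005,0],[0.0008,-0.005,0],[0,0,0],[0,0,0]]' --delta_rot '[[0,0,0],[0,0,0],[0,0,0],[0,0,0],[0,0,0],[0,0,0],[0,0,0],[0,0,0]]'

```text
clock: 7.95
position: [0.5455, 0.0821, 0.0384]
ee_rot: [0.0, 0.65, 0.76, 0.0]
contact_force: [0.4, 1.0, -3.2]
width: 0.0349
gripper_force: 50.9
```

```bash
python3 s.py
```

```text
t 7.95 p [0.5455 0.0821 0.0384] heading y 8.85 z [ 0. -0. -1.] w 0.0349 gf 50.888029262423515 F [ 0.4  1.  -3.2] q [ 0.023  0.418  1.825 -0.     0.899 -0.131]
X 0.34 Y -34.01 M [ 0.03 -0.06 -0.01]
```

Request:
send_rows --xyz '[[0.0008,-0.005,0],[0.0008,-0.005,0],[0.0008,-0.005,0],[0.0008,-0.005,0],[0.0008,-0.005,0],[0.0008,-0.005,0],[0.0008,-0.005,0],[0.0008,-0.005,0],[0.0008,-0.005,0],[0.0008,-0.005,0],[0.0008,-0.005,0],[0.0008,-0.005,0]]' --delta_rot '[[0,0,0],[0,0,0],[0,0,0],[0,0,0],[0,0,0],[0,0,0],[0,0,0],[0,0,0],[0,0,0],[0,0,0],[0,0,0],[0,0,0]]'

```text
clock: 9.15
position: [0.5552, 0.0219, 0.0384]
ee_rot: [0.0, 0.65, 0.76, 0.0]
contact_force: [0.7, 0.7, -3.5]
width: 0.0354
gripper_force: 50.9
```

```bash
python3 s.py; python3 l.py
```

```text
t 9.15 p [0.5552 0.0219 0.0384] heading y 8.87 z [ 1.e-04  0.e+00 -1.e+00] w 0.0354 gf 50.8959654456703 F [ 0.7  0.7 -3.5] q [-0.086  0.422  1.817  0.     0.903 -0.241]
X 0.73 Y -94.98 M [0.06 0.   0.  ]
red 189 X [-0.0225 -0.0162  0.0143] Y [-0.1164 -0.07  ] Z [0.033  0.0522 0.063 ]
paddle 0 X  Y  Z
```

View pics/c3.png

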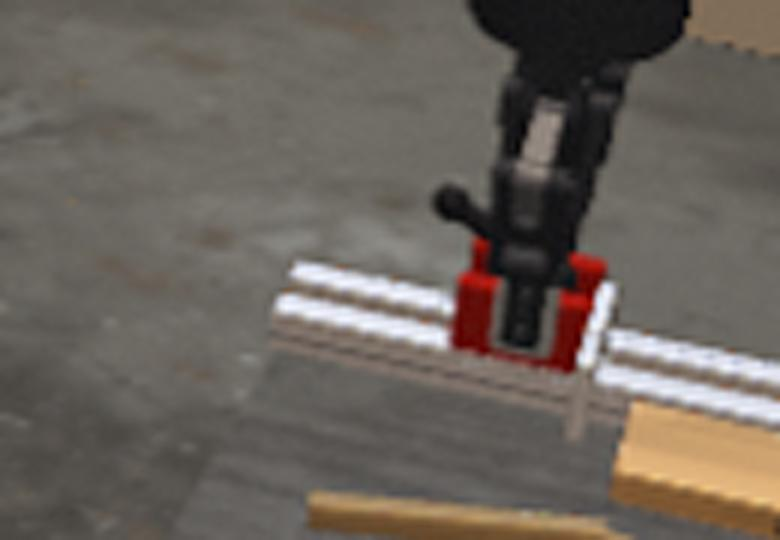

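Request:
send_rows --xyz '[[0.0002,-0.004,0],[0.0005,-0.004,0],[0.0002,-0.001,0],[0.0002,-0.001,0],[0.0002,-0.001,0],[0.0002,-0.001,0]]' --delta_rot '[[0,0,0],[0,0,0],[0,0,0],[0,0,0],[0,0,0],[0,0,0]]'

```text
clock: 9.8
position: [0.5566, 0.0104, 0.0384]
ee_rot: [0.0, 0.65, 0.76, 0.0]
contact_force: [-0.5, 0.2, -2.6]
width: 0.0349
gripper_force: 50.9
```

Request:
send_rows --xyz '[[0.0001,-0.001,0],[0,0,0]]' --delta_rot '[[0,0,0],[0,0,0]]'

```text
clock: 10.0
position: [0.5567, 0.0093, 0.0384]
ee_rot: [0.0, 0.65, 0.76, 0.0]
contact_force: [-0.2, 0.3, -4.1]
width: 0.0351
gripper_force: 50.9
```

Request:
send_rows --xyz '[[0.0002,-0.001,0],[0,0,0]]' --delta_rot '[[0,0,0],[0,0,0]]'

```text
clock: 10.2
position: [0.5569, 0.0083, 0.0384]
ee_rot: [0.0, 0.65, 0.76, 0.0]
contact_force: [0.6, 0.3, -3.4]
width: 0.035
gripper_force: 50.9
```

```bash
python3 s.py
```

```text
t 10.2 p [0.5569 0.0083 0.0384] heading y 8.87 z [ 1.e-04 -1.e-04 -1.e+00] w 0.035 gf 50.89746663579717 F [ 0.6  0.3 -3.4] q [-0.11   0.424  1.813 -0.     0.904 -0.265]
X 0.39 Y -108.75 M [-0.01 -0.05 -0.03]
```

No contact yet; continue in 1 mm steps until the force rises.

Request:
send_rows --xyz '[[0.0001,-0.001,0],[0,0,0]]' --delta_rot '[[0,0,0],[0,0,0]]'

```text
clock: 10.4
position: [0.5569, 0.0077, 0.0384]
ee_rot: [-0.0, 0.651, 0.759, 0.0]
contact_force: [-0.0, 0.8, -2.3]
width: 0.0348
gripper_force: 50.9
```

Request:
send_rows --xyz '[[0.0002,-0.001,0],[0,0,0]]' --delta_rot '[[0,0,0],[0,0,0]]'

```text
clock: 10.6
position: [0.557, 0.0075, 0.0385]
ee_rot: [-0.001, 0.651, 0.759, 0.001]
contact_force: [0.1, 5.3, -1.2]
width: 0.0348
gripper_force: 51.1
```

Request:
send_rows --xyz '[[0.0001,-0.0007,0],[0,0,0]]' --delta_rot '[[0,0,0],[0,0,0]]'

```text
clock: 10.8
position: [0.5571, 0.0074, 0.0385]
ee_rot: [-0.001, 0.651, 0.759, 0.001]
contact_force: [-1.2, 6.5, -1.4]
width: 0.0352
gripper_force: 51.2
```

Request:
send_rows --xyz '[[0,0.0005,0],[0,0,0],[0,0,0],[0,0,0],[0,0,0]]' --delta_rot '[[0,0,0],[0,0,0],[0,0,0],[0,0,0],[0,0,0]]' --gripper 0.06

```text
clock: 11.3
position: [0.5575, 0.0059, 0.0385]
ee_rot: [0.0, 0.65, 0.76, 0.0]
contact_force: [0.1, -0.7, 0.3]
width: 0.0601
gripper_force: 0.0
```

Request:
send_rows --xyz '[[0,0,0.01],[0,0,0.03],[0,0,0.03],[0,0,0.03],[0,0,0],[0,0,0]]' --delta_rot '[[0,0,0],[0,0,0],[0,0,0],[0,0,0],[0,0,0],[0,0,0]]'

```text
clock: 11.9
position: [0.5576, 0.0061, 0.1395]
ee_rot: [0.001, 0.65, 0.76, 0.001]
contact_force: [-0.2, -0.2, -0.9]
width: 0.0601
gripper_force: 0.0
```

Request:
send_rows --xyz '[[-0.003,0.02,0],[-0.003,0.02,0],[0,0,0],[0,0,0],[0,0,0],[0,0,0],[0,0,0]]' --delta_rot '[[0,0,0],[0,0,0],[0,0,0],[0,0,0],[0,0,0],[0,0,0],[0,0,0]]' --gripper 0.0

```text
clock: 12.6
position: [0.5514, 0.0455, 0.1383]
ee_rot: [0.0, 0.651, 0.759, -0.0]
contact_force: [0.3, -0.4, -0.4]
width: -0.0001
gripper_force: 0.0
```

```bash
python3 s.py; python3 l.py
```

```text
t 12.6 p [0.5514 0.0455 0.1383] heading y 8.82 z [-1.e-04 -2.e-04 -1.e+00] w -0.0001 gf 0.0 F [ 0.3 -0.4 -0.4] q [-0.043  0.312  1.697 -0.     1.133 -0.197]
X 0.59 Y -71.1 M [ 0.05  0.07 -0.  ]
red 338 X [-0.0198 -0.0164  0.0124] Y [-0.1297 -0.0849] Z [0.0315 0.0514 0.0631]
paddle 0 X  Y  Z
```

View pics/c3.png

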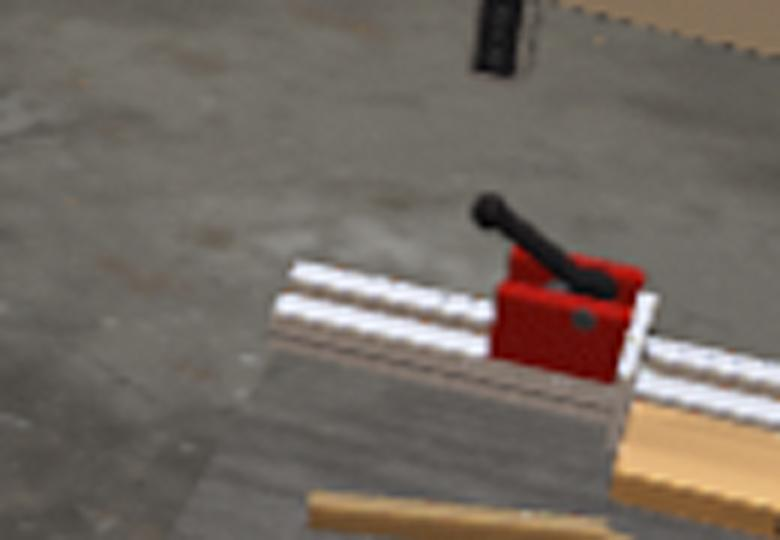

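Request:
send_rows --xyz '[[0,0,-0.02],[0,0,-0.018],[0,0,-0.005],[0,0,-0.004],[0,0,-0.003],[0,0,-0.003],[0,0,-0.003],[0,0,0]]' --delta_rot '[[0,0,0],[0,0,0],[0,0,0],[0,0,0],[0,0,0],[0,0,0],[0,0,0],[0,0,0]]'

```text
clock: 13.45
position: [0.5521, 0.0464, 0.0829]
ee_rot: [0.001, 0.65, 0.76, 0.001]
contact_force: [0.4, 2.0, 2.6]
width: -0.0001
gripper_force: 1.6
```

Request:
send_rows --xyz '[[0,0,-0.003],[0,0,-0.003],[0,0,-0.003],[0,0,-0.003],[0,0,0]]' --delta_rot '[[0,0,0],[0,0,0],[0,0,0],[0,0,0],[0,0,0]]'

```text
clock: 13.95
position: [0.5515, 0.046, 0.0702]
ee_rot: [0.0, 0.65, 0.76, -0.0]
contact_force: [0.8, 0.3, 2.2]
width: 0.0004
gripper_force: 1.0
```

```bash
python3 s.py; python3 l.py
```

```text
t 13.95 p [0.5515 0.046  0.0702] heading y 8.89 z [ 5.e-04 -5.e-04 -1.e+00] w 0.0004 gf 1.026864666491747 F [0.8 0.3 2.2] q [-4.200e-02  3.810e-01  1.786e+00 -1.000e-03  9.740e-01 -1.970e-01]
X 0.76 Y -70.66 M [ 0.14 -0.05 -0.04]
red 331 X [-0.0196 -0.0167  0.0134] Y [-0.1294 -0.0845] Z [0.0324 0.0529 0.064 ]
paddle 0 X  Y  Z
```

View pics/c3.png

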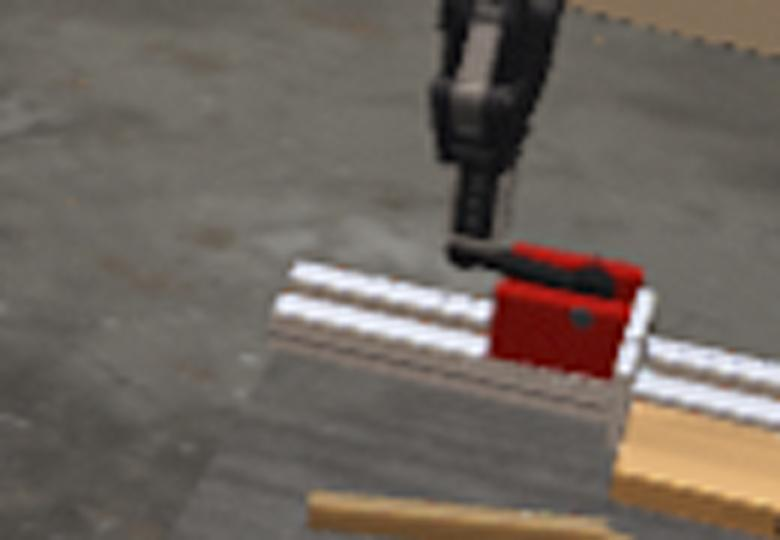

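Request:
send_rows --xyz '[[0,0,-0.002],[0,0,-0.002],[0,0,0]]' --delta_rot '[[0,0,0],[0,0,0],[0,0,0]]'

```text
clock: 14.3
position: [0.5512, 0.046, 0.0661]
ee_rot: [0.0, 0.65, 0.76, -0.0]
contact_force: [0.6, 0.5, 1.8]
width: -0.0001
gripper_force: 1.0
```

Request:
send_rows --xyz '[[0,0,-0.001],[0,0,0]]' --delta_rot '[[0,0,0],[0,0,0]]'

```text
clock: 14.5
position: [0.5513, 0.0461, 0.0653]
ee_rot: [0.0, 0.65, 0.76, -0.0]
contact_force: [0.8, 0.8, 3.7]
width: 0.0
gripper_force: 1.3
```

Request:
send_rows --xyz '[[0,0,-0.001],[0,0,0]]' --delta_rot '[[0,0,0],[0,0,0]]'

```text
clock: 14.7
position: [0.5512, 0.0461, 0.0643]
ee_rot: [-0.0, 0.65, 0.76, -0.0]
contact_force: [0.0, 1.1, 2.7]
width: -0.0001
gripper_force: 1.3
```

Request:
send_rows --xyz '[[0,0,-0.001],[0,0,0]]' --delta_rot '[[0,0,0],[0,0,0]]'

```text
clock: 14.9
position: [0.5513, 0.0462, 0.0633]
ee_rot: [-0.0, 0.65, 0.76, 0.0]
contact_force: [0.3, 1.2, 2.4]
width: -0.0
gripper_force: 1.5
```

Request:
send_rows --xyz '[[0,0,-0.001],[0,0,0]]' --delta_rot '[[0,0,0],[0,0,0]]'

```text
clock: 15.1
position: [0.5514, 0.0462, 0.0629]
ee_rot: [0.0, 0.65, 0.76, 0.0]
contact_force: [-0.3, 2.3, 5.9]
width: 0.0002
gripper_force: 3.1
```

Request:
send_rows --xyz '[[0,0,-0.001],[0,0,0]]' --delta_rot '[[0,0,0],[0,0,0]]'

```text
clock: 15.3
position: [0.5515, 0.0463, 0.0625]
ee_rot: [0.0, 0.65, 0.76, 0.0]
contact_force: [-2.0, 3.0, 10.0]
width: -0.0001
gripper_force: 5.1
```

Request:
send_rows --xyz '[[0,0,-0.001],[0,0,0]]' --delta_rot '[[0,0,0],[0,0,0]]'

```text
clock: 15.5
position: [0.5515, 0.0464, 0.0622]
ee_rot: [0.0, 0.65, 0.76, 0.001]
contact_force: [-1.5, 1.6, 13.6]
width: 0.0002
gripper_force: 7.0
```

Request:
send_rows --xyz '[[0,0,-0.001],[0,0,0],[0,0,0]]' --delta_rot '[[0,0,0],[0,0,0],[0,0,0]]'

```text
clock: 15.8
position: [0.5517, 0.0464, 0.0618]
ee_rot: [0.001, 0.65, 0.76, 0.001]
contact_force: [-3.8, 2.6, 18.9]
width: 0.0002
gripper_force: 9.0
```

Request:
send_rows --xyz '[[0,0,-0.001],[0,0,0],[0,0,0]]' --delta_rot '[[0,0,0],[0,0,0],[0,0,0]]'

```text
clock: 16.1
position: [0.5518, 0.0465, 0.0615]
ee_rot: [0.001, 0.65, 0.76, 0.001]
contact_force: [-5.4, 2.4, 21.1]
width: -0.0
gripper_force: 11.1
```

Firm stop reached at 21 N, past the lever's 15 N. Retract and check.

Request:
send_rows --xyz '[[0,0,0.01],[0,0,0.03],[0,0,0.04],[0,0,0.04],[0,0.03,0.02],[0,0.04,0],[0,0.04,0],[0,0,0],[0,0,0]]' --delta_rot '[[0,0,0],[0,0,0],[0,0,0],[0,0,0],[0,0,0],[0,0,0],[0,0,0],[0,0,0],[0,0,0]]'

```text
clock: 17.0
position: [0.5506, 0.1562, 0.1976]
ee_rot: [-0.0, 0.65, 0.76, -0.001]
contact_force: [0.1, -0.7, -0.3]
width: 0.0003
gripper_force: 0.0
```

```bash
python3 s.py; python3 l.py; python3 - <<'E'
from h import *
d=dict(np.load('scene.npz'));K=d['K'];T=np.linalg.inv(d['camera_from_world']);c=d['color']
bl=(c.max(-1)<60).astype(np.uint8);bl[:200]=0;bl[240:]=0;bl[:,:335]=0;bl[:,385:]=0
_,L,S,_=cv2.connectedComponentsWithStats(bl);print(S[1:].tolist())
P=pts(d);k=1+S[1:,4].argmax();q=P[L==k];a=np.deg2rad(8.75);e=q[:,:2]-[.54,.1157];Y=e@[-np.sin(a),np.cos(a)]
for lo in np.arange(-.125,-.06,.008):
    i=(Y>=lo)&(Y<lo+.008)
    if i.any(): print(round(lo,3),i.sum(),q[i,2].max().round(4),np.median(q[i,2]).round(4))
E
```

```text
t 17.0 p [0.5506 0.1562 0.1976] heading y 8.99 z [-0.0017 -0.0017 -1.    ] w 0.0003 gf 0.0 F [ 0.1 -0.7 -0.3] q [ 1.560e-01  2.940e-01  1.565e+00 -2.000e-03  1.285e+00 -1.000e-03]
X 16.68 Y 38.46 M [ 0.01 -0.02 -0.03]
red 328 X [-0.0184 -0.0154  0.015 ] Y [-0.1292 -0.0847] Z [0.0346 0.053  0.0643]
paddle 0 X  Y  Z 
[[344, 221, 29, 8, 88], [366, 231, 3, 3, 6]]
-0.125 11 0.0655 0.0627
-0.117 13 0.0669 0.0653
-0.109 10 0.0645 0.062
-0.101 7 0.0635 0.0615
-0.093 9 0.063 0.0618
-0.085 10 0.0645 0.061
-0.077 15 0.0645 0.06
-0.069 13 0.0644 0.061
```

View pics/c3.png

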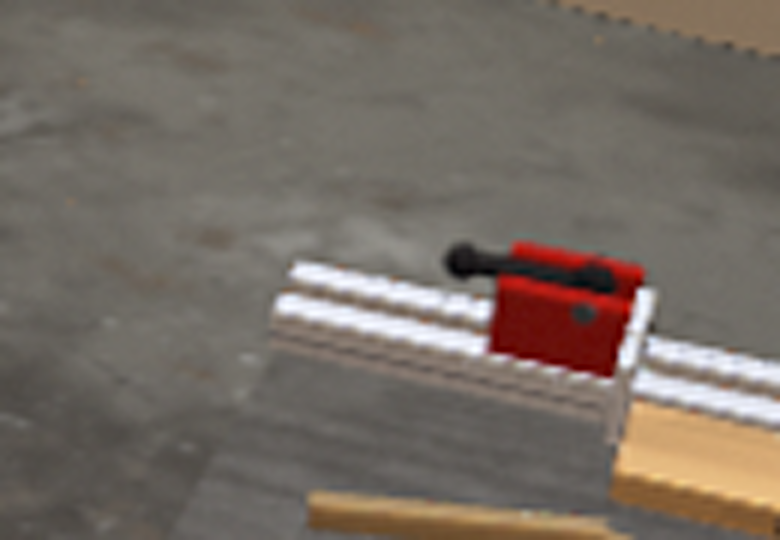

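```bash
python3 - <<'E'
from h import *
d=dict(np.load('scene.npz'));K=d['K'];M=d['camera_from_world'];g=d['color'].max(-1).astype(int)
a=np.deg2rad(8.75);ux=np.array([np.cos(a),np.sin(a),0]);uy=np.array([-np.sin(a),np.cos(a),0]);m=np.array([.54,.1157,0])
def pr(X,Y,Z):
    p=M[:3,:3]@(m+X*ux+Y*uy+[0,0,Z])+M[:3,3];return np.array([K[0,0]*p[0]/-p[2]+K[0,2],-K[1,1]*p[1]/-p[2]+K[1,2]])
zc=.052; piv=np.array([-.1176,zc+.0064])
for th in(-.05,0,.08,.15,.25):
    print(th,'ball',pr(.0003,piv[0]+.048*np.cos(th),piv[1]+.048*np.sin(th)).round(2))
print('pivot',pr(.0003,*piv).round(2))
w=(90-g).clip(0,60)[217:231,340:352];print(w)
E
```

```text
-0.05 ball [347.55 224.42]
0 ball [347.64 223.52]
0.08 ball [347.9 222.1]
0.15 ball [348.23 220.88]
0.25 ball [348.89 219.19]
pivot [369.28 228.05]
[[ 0  0  0  0  0  0  0  0  0  0  0  0]
 [ 0  0  0  0  0  0  0  0  0  0  0  0]
 [ 0  0  0  0  0  0  0  0  0  0  0  0]
 [ 0  0  0  0  0  0  0  3  0  0  0  0]
 [ 0  0  0  0  0 22 37 45 38  0  0  0]
 [ 0  0  0  0 14 58 56 52 56 42 30 20]
 [ 0  0  0  0 39 60 60 57 60 54 45 49]
 [ 0  0  0  0 30 60 60 60 60 60 60 60]
 [ 0  0  0  0  0 56 60 60 60 60 60 60]
 [ 0  0  0  0  0  0 18 28  0  0  0  0]
 [ 0  0  0  0  0  0  0  0  0  0  0  0]
 [ 0  0  0  0  0  0  0  0  0  0  0  0]
 [ 0  0  0  0  0  0  0  0  0  0  0  0]
 [ 0  0  0  0  0  0  0  0  0  0  0  0]]
```

```bash
python3 - <<'E'
from h import *
a=np.deg2rad(8.75);ux=np.array([np.cos(a),np.sin(a),0]);uy=np.array([-np.sin(a),np.cos(a),0]);m=np.array([.54,.1157,0])
d=grab('top');K=d['K'];M=d['camera_from_world']
def samp(X,Y,Z):
    P=(m+X*ux+np.outer(Y,uy)+[0,0,Z]);p=P@M[:3,:3].T+M[:3,3]
    u=K[0,0]*p[:,0]/-p[:,2]+K[0,2];v=-K[1,1]*p[:,1]/-p[:,2]+K[1,2]
    return np.c_[u,v],cv2.remap(d['color'],u.astype(np.float32)[None],v.astype(np.float32)[None],1)[0].astype(int)
Y=np.arange(-.15,-.12,.001)
for X in(-.025,-.03,-.035):
    uv,c=samp(X,Y,.0565);print(X,[(int(round(y*1000)),int(q[2])) for y,q in zip(Y,c)])
uv,c=samp(-.05,Y,.027);print('batten',[(int(round(y*1000)),int(q[0])) for y,q in zip(Y,c)])
i=d['color'][170:230,350:430];cv2.imwrite('pics/c4.png',cv2.resize(i,(800,600),interpolation=cv2.INTER_CUBIC)[...,::-1])
E
```

```text
-0.025 [(-150, 115), (-149, 115), (-148, 115), (-147, 117), (-146, 119), (-145, 123), (-144, 125), (-143, 126), (-142, 127), (-141, 127), (-140, 127), (-139, 135), (-138, 146), (-137, 161), (-136, 180), (-135, 194), (-134, 201), (-133, 202), (-132, 183), (-131, 165), (-130, 133), (-129, 103), (-128, 85), (-127, 72), (-126, 67), (-125, 67), (-124, 68), (-123, 69), (-122, 70), (-121, 70)]
-0.03 [(-150, 102), (-149, 102), (-148, 102), (-147, 103), (-146, 103), (-145, 104), (-144, 105), (-143, 106), (-142, 108), (-141, 109), (-140, 118), (-139, 127), (-138, 147), (-137, 172), (-136, 190), (-135, 204), (-134, 210), (-133, 202), (-132, 191), (-131, 162), (-130, 135), (-129, 109), (-128, 86), (-127, 73), (-126, 67), (-125, 65), (-124, 67), (-123, 69), (-122, 71), (-121, 74)]
-0.035 [(-150, 108), (-149, 107), (-148, 107), (-147, 108), (-146, 108), (-145, 108), (-144, 108), (-143, 107), (-142, 107), (-141, 109), (-140, 111), (-139, 126), (-138, 142), (-137, 163), (-136, 187), (-135, 201), (-134, 209), (-133, 208), (-132, 188), (-131, 168), (-130, 134), (-129, 102), (-128, 84), (-127, 71), (-126, 66), (-125, 66), (-124, 67), (-123, 69), (-122, 70), (-121, 72)]
batten [(-150, 210), (-149, 210), (-148, 210), (-147, 210), (-146, 210), (-145, 209), (-144, 209), (-143, 209), (-142, 208), (-141, 204), (-140, 198), (-139, 180), (-138, 162), (-137, 138), (-136, 113), (-135, 97), (-134, 87), (-133, 80), (-132, 79), (-131, 78), (-130, 78), (-129, 78), (-128, 77), (-127, 75), (-126, 75), (-125, 76), (-124, 76), (-123, 77), (-122, 78), (-121, 78)]
```

View pics/c4.png

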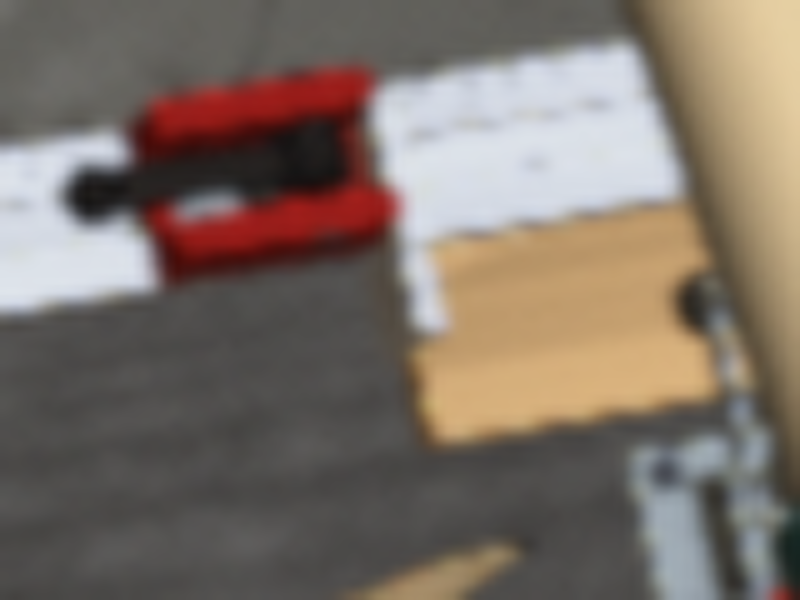

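```bash
python3 -c "
from rig import order;print(order.sign_off())"
```

```text
the job is handed in; nothing more can be done
None
```

The job is handed in: the stop is in the track with its paddle against the batten end (gap about 0.2 mm by camera, good to roughly 1 mm), the cam lever measures flat at about 0.02 rad or less, the gripper has let go and backed off, and I steered clear of the tin, pencil and bar; sign-off returned no verdict.

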